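# Gauge the cassette basket with the bench power off

### The arm

A 7-joint arm with a two-finger parallel gripper is mounted at the origin on the work surface. World frame = base frame: x ahead of the robot, y to its left, z up, the work surface at z = 0. Lengths are in m, angles in rad, forces in N, time in s.
With the tool pointing down it reaches from about 0.4 to 0.9 m from the base axis. Payload 5.5 kg.
Tool frame: the origin (TCP) lies between the finger pads; the fingertips stand arm.tip_reach ahead of it and the grasp point (between the pads) is the TCP (arm.tip_reach is the distance from the TCP to the fingertips, in m); z points along the fingers, y is the line along which they close (so a half turn about z gives the same grasp; the last joint's range is limited). The gripper opens to 92 mm and grips with 3 to 60 N. Pads are 19 mm wide; open, the fingers measure 130 mm over their backs; the gripper's body (75 mm by 190 mm) begins 47 mm behind the grasp point.
Start: joints at [1.51, 0.501, -0.427, 1.55, 0.221, 1.138, -0.21], TCP at [0.207, -0.616, 0.246] pointing down, gripper open.
Joint ranges: [-2.88, 2.88], [-0.31, 2.03], [-1.54, 1.56], [0.2, 2.42], [-1.41, 4.55], [0.19, 2.02], [-2.57, 2.57]. Speed limits (rad/s): [2.57, 2.57, 3.14, 3.14, 3.14, 3.14, 3.14].

### API

Orientations are given as a unit quaternion [w, x, y, z].
In Python, from plant import arm, cams, job_done gives the robot as it stands. The module is installed in compiled form; this text tells all that it offers.
- The arm moves only by the shell command python3 -m handwheel 'ROWS' [OPENING] [FORCE]. ROWS is a JSON object whose key "deltas" holds a list of rows, 1 to 5 of them, each of 4 numbers: dx, dy, dz in m, then a turn about the tool's z in rad; each row is the pose to reach, as a shift and turn from the pose commanded when the command began, along the tool's axes at that moment; what a row does not reach only later rows make up. A row lasts 1/10 s, in which the tool goes at most 0.05 m and 0.15 rad, less where a joint would pass 70% of its speed; a pose out of reach is approached as far as the arm can. OPENING is the finger opening in m, set as the command begins (- or left out keeps the last). The fingers move at their own pace and stop on an object; FORCE is the grip in N (left out, the last holds). Time passes only in rows, so rows that do not move let the fingers close. It prints the time, the measured TCP pose, the force, the opening and the grip force at its end. Input that does not fit is refused with a message, and nothing moves.
- arm.read_state(): the state, without advancing time (a new reading comes with each control period).
- cams.read_camera(name): name is "scene" or "side" or "wrist"; returns (picture, depth): 384x512x3 uint8, red, green, blue; 384x512 float32, m along the optical axis (not along the pixel's ray), 0 where there is no reading.
- cams.camera_params(name): a dict with "camera_matrix" (3x3 intrinsics, pixels), "D" ([k1, k2, p1, p2, k3] as OpenCV has them; the pictures are not rectified), "cam_to_world" (4x4, takes a point from camera to world coordinates); the wrist camera has in their place "hand_eye" (4x4, takes a point from camera to tool coordinates, whose origin is the TCP and whose axes are the flange's). Camera axes: x right, y up, looking along -z (the intrinsics and any distortion apply to the point x, -y, -z); pixel columns grow to the right and rows downward; lengths in m; the calibration is good to about 2 mm. A picture is of the moment at which its call begins: read the wrist's pose just before it. camera_params takes no time and is no camera call.
- job_done(): hands the job in; it is judged then, once.
The state is a dict: "time_s": time; "joint_positions": joint angles; "qvel": joint speeds; "joint_torque": joint torques, N m; "position": TCP position; "orientation": TCP orientation; "ft_force": force on the tool from outside, world axes, zero at the start; "moment": the same for the moment, N m; "gripper_width": finger opening in m; "grip_force": force on a finger pad.
Only numpy, scipy, OpenCV 4.12 (cv2) and the standard library are available. Lean on these libraries where they do the work, as an engineer would, in place of code of your own. Each camera call takes 0.05 s, during which the arm holds its last target. There are 200 camera calls.

### The job

Before any metal goes into the cassette transport, push all four lever switches on the outlet bank over to off; one drag of a finger along the row does it. Then pick up the flat basket gauge and slide its blade level into the mouth of the transport's cassette basket, without forcing it, until the stop bar is up against the mouth. Let go and leave the gauge sitting there, with everything else on the desk left where it was.

Things in the scene. Friction and masses are not known exactly. Their poses are not given: they have to be found in the camera images.
- gauge: basket gauge, loose, flat on the desk, 0.17-0.27 kg, sizes in mm: flat grey alloy blade 70 long, 96 wide, 8 thick (x 0 to 70), cross stop bar 120 wide, 18 tall (x -10 to 0), dark handle 24 wide, 20 tall (x -85 to -10), undersides flush. Origin: underside, middle of the stop bar's front face; x along the blade to its tip, z up. It lies left or right on the desk, the bank on the other side
- gauge_handle (a point): the best place to grip the gauge: handle's centre line, 36 mm behind the stop face (gauge x = -36), 10 mm over the underside; axes as the gauge's. The gauge's centre of mass is about 45 mm ahead of it
- transport: cassette transport, fixed to the desk in a dark steel service cradle 150 deep (x), 170 wide (y), 92 tall, mm; a flat sheet-steel cassette basket lies level on top, its mouth towards the robot. Origin under the middle of the cradle's width; x points into the basket, away from the robot; z up. No spindle stands up into the basket
- basket_mouth (a point): middle of the basket's mouth: plane of the front ends of its lips, height of the basket floor (75 mm over the desk); x into the basket. The gauge is home when its origin (stop bar face, underside) is at this point: the bar then meets the lips, the tip still 9 mm off the back. The lips flare over the first 9 mm: sides out to 56, top rails up to 16, floor down 5 mm
- basket_pocket (a point): middle of the pocket's floor, 44 mm inside the mouth; axes as the transport's. From 9 mm inside the mouth the pocket is 102 mm wide and 10.5 mm high: floor, side walls and a top rail 26 mm wide along each side, open between the rails; back stop 79 mm inside the mouth
- bank: switched outlet bank, fixed to the desk: grey box 210 long (x), 90 wide, 45 tall, mm, with four outlets and four black lever switches on top. Origin under its centre; x runs along the row, the way the switches go off. The levers pivot on the top face at y = -22, x = -66, -26, 14, 54 (switch1 to 4); bars of radius 4, paddle 16 wide, top 40 above the pivot when upright
- switch1 (a joint): angle of lever switch 1 of the row, rad: 0 upright (on), grows as it is pushed over along the bank's +x, stop at 0.95; off beyond 0.5. Stiff (about 1 to 1.5 N at its tip) and stays where it is left. A finger drawn along the row with its tip about 28 to 32 mm over the bank's top lays each lever over to about 0.7 to 0.85 and passes over it
- switch2 (a joint): angle of lever switch 2 of the row, rad: 0 upright (on), grows as it is pushed over along the bank's +x, stop at 0.95; off beyond 0.5. Stiff (about 1 to 1.5 N at its tip) and stays where it is left. A finger drawn along the row with its tip about 28 to 32 mm over the bank's top lays each lever over to about 0.7 to 0.85 and passes over it
- switch3 (a joint): angle of lever switch 3 of the row, rad: 0 upright (on), grows as it is pushed over along the bank's +x, stop at 0.95; off beyond 0.5. Stiff (about 1 to 1.5 N at its tip) and stays where it is left. A finger drawn along the row with its tip about 28 to 32 mm over the bank's top lays each lever over to about 0.7 to 0.85 and passes over it
- switch4 (a joint): angle of lever switch 4 of the row, rad: 0 upright (on), grows as it is pushed over along the bank's +x, stop at 0.95; off beyond 0.5. Stiff (about 1 to 1.5 N at its tip) and stays where it is left. A finger drawn along the row with its tip about 28 to 32 mm over the bank's top lays each lever over to about 0.7 to 0.85 and passes over it
- bottle: bystander: white plastic cleaner bottle with black cap, radius 25, 130 tall, stands beside one front corner of the transport; origin under its centre (sizes in mm)
- capstan: bystander: chrome capstan shaft (radius 4) standing up from its brass flywheel (radius 30), 77 tall, stands beside the other front corner of the transport; origin under its centre (sizes in mm)
- function_lever: bystander: dark bakelite function lever, 90 long, 24 wide, 14 thick, lying loose beside the gauge's handle, its centre about 62 to 70 from the handle's centre line on the gauge's +y side; origin under its middle, x along it (sizes in mm)
- shell: bystander: white cassette shell 64 x 100 x 12, lying flat in front of the basket's mouth; origin under its centre (sizes in mm)
- driver: bystander: black-handled screwdriver 170 long, lying in front of the transport, to the right; x along it (sizes in mm)
- motor: bystander: steel motor can, radius 19, 52 tall, standing; origin under its centre (sizes in mm)
- spray: bystander: aluminium contact-cleaner can with white cap, radius 24, 120 tall, stands close beside the outlet bank on its -y side, its centre 85 to 90 from the bank's centre line and near the bank's middle; origin under its centre (sizes in mm)
- jar: bystander: glass jar with steel cap, radius 30, 70 tall, standing; origin under its centre (sizes in mm)

How it is judged:
On the way, in this order (a step that is already met when the one before it is completed fails the run):
1. all four switches of the outlet bank are off (value of joint each of switch1, switch2, switch3, switch4 above 0.5 rad), for 0.2 s.
2. the gauge's blade is in the basket with its stop bar at the mouth (x of gauge in the frame of basket_mouth between -0.003 and 0.003 m and y of gauge in the frame of basket_mouth between -0.006 and 0.006 m and z of gauge in the frame of basket_mouth between -0.003 and 0.006 m and angle between the x axis of gauge and the x axis of transport, either way round below 0.07 rad), for 0.2 s.
At the end, for the whole second after the job is handed in: All four switches are laid over past 0.5 rad; the gauge rests released, level within 0.06 rad, in the basket, its stop bar's front face within 3 mm of the mouth plane, within 6 mm of the middle sideways and 0.07 rad of straight (all of step 1 and all of step 2 and linear speed of gauge below 0.01 m/s and angle between gauge's own z axis and vertical below 0.06 rad); the robot touches nothing.
It fails at once if the blade enters the basket while any switch is still on (x of gauge in the frame of basket_mouth between -0.06 and 0.01 m and y of gauge in the frame of basket_mouth between -0.02 and 0.02 m and z of gauge in the frame of basket_mouth between -0.012 and 0.012 m and not (value of joint each of switch1, switch2, switch3, switch4 above 0.5 rad)).
It fails at once if the gauge is forced against the transport with more than 40 N (contact force between gauge and transport above 40 N).
It fails at once if a bystander is moved more than 20 mm or knocked over (distance of any of bottle, capstan, function_lever, shell, driver, motor, spray, jar from where it was at the start of the episode above 0.02 m or angle between any of bottle, capstan, function_lever, shell, driver, motor, spray, jar's own z axis and vertical above 0.35 rad).
It also fails if it takes over 56 s, if anything falls off the work surface, if the arm or the gripper's body presses on something with over 40 N, if the wrist force passes 120 N, or if a joint passes its speed limit or range.

## Working session

There is one attempt and no reset: what is moved stays moved. The work goes in short steps, Python scripts to look and compute and a shell command to move; the robot and the scene stay as the last step left them, time stands still between calls to the robot, and variables do not carry over. Pictures are saved under pics/ and viewed, at most 12 in all, crops included, and the job is handed in when it is done.

```bash
mkdir -p pics; cat > h.py <<'E'
import numpy as np,cv2
from plant import arm,cams
from scipy.spatial.transform import Rotation as R
def T(st):
    q=st["orientation"];M=np.eye(4);M[:3,:3]=R.from_quat([q[1],q[2],q[3],q[0]]).as_matrix();M[:3,3]=st["position"];return M
def grab(n):
    st=arm.read_state();im,d=cams.read_camera(n);p=cams.camera_params(n)
    C=p["cam_to_world"] if n!="wrist" else T(st)@np.array(p["hand_eye"])
    return im,d,np.array(p["camera_matrix"]),np.array(p["D"]),np.array(C)
def dirs(px,K,D):
    u=cv2.undistortPoints(np.array(px,float).reshape(-1,1,2),K,D).reshape(-1,2)
    return np.c_[u[:,0],-u[:,1],-np.ones(len(u))]
def onplane(px,z,K,D,C):
    d=dirs(px,K,D)@C[:3,:3].T;o=C[:3,3];return o+d*((z-o[2])/d[:,2])[:,None]
def cloud(d,K,D,C):
    h,w=d.shape;v,u=np.mgrid[:h,:w];r=dirs(np.c_[u.ravel(),v.ravel()],K,D)*d.reshape(-1,1)
    return (r@C[:3,:3].T+C[:3,3]).reshape(h,w,3)
E
python3 - <<'E'
from h import *
for n in("scene","side","wrist"):
    im,d,K,D,C=grab(n);np.savez(f"{n}0.npz",im=im,d=d,K=K,D=D,C=C)
    cv2.imwrite(f"pics/{n}0.png",im[:,:,::-1]);print(n,K[0,0],D,C.round(3).tolist(),(d>0).mean())
print(arm.read_state(),arm.tip_reach)
E
```

```text
scene 467.44130591206704 [-0.00230476  0.          0.          0.          0.        ] [[-0.095, -0.693, 0.715, 1.409], [0.995, -0.052, 0.082, 0.164], [-0.019, 0.719, 0.694, 0.951], [0.0, 0.0, 0.0, 1.0]] 0.9959309895833334
side 347.93309514814 [-0.10474883  0.          0.          0.          0.        ] [[-0.938, 0.209, -0.276, 0.245], [-0.345, -0.519, 0.782, 0.888], [0.02, 0.829, 0.559, 0.669], [0.0, 0.0, 0.0, 1.0]] 0.9961344401041666
wrist 273.09848097734044 [0.00021852 0.         0.         0.         0.        ] [[0.317, 0.908, 0.274, 0.28], [-0.948, 0.304, 0.09, -0.59], [-0.001, -0.288, 0.958, 0.384], [0.0, 0.0, 0.0, 1.0]] 0.9962361653645834
{'time_s': 0.15, 'joint_positions': array([ 1.51018792,  0.50168014, -0.42685681,  1.55115952,  0.22084113,
        1.13830658, -0.21031035]), 'qvel': array([ 1.38814862e-03, -4.01315418e-03,  4.40874812e-04, -6.11441623e-03,
        2.44246407e-03, -7.81866567e-04, -8.36739445e-05]), 'joint_torque': array([-5.87993040e-03, -5.67107856e+01, -5.82489118e+00, -2.79456621e+01,
       -6.86927559e-02,  2.65537261e-02,  1.23106174e-04]), 'position': array([ 0.20663369, -0.61576388,  0.24491016]), 'orientation': array([-7.40563126e-04,  9.86916888e-01,  1.61228092e-01, -9.66403624e-05]), 'ft_force': array([ 0.09509277, -0.31524183, -0.40013856]), 'moment': array([-0.00938841, -0.00640988, -0.00804934]), 'grip_force': 0.0, 'gripper_width': 0.0916263891343313} 0.019
```

View pics/scene0.png

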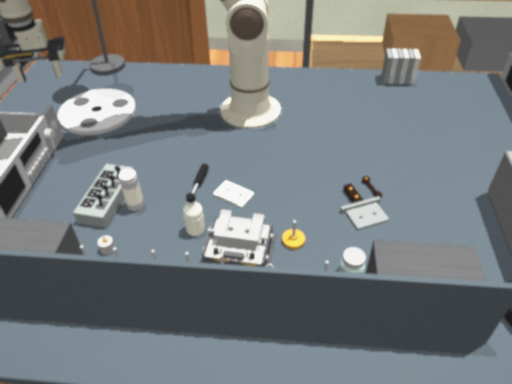

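View pics/side0.png

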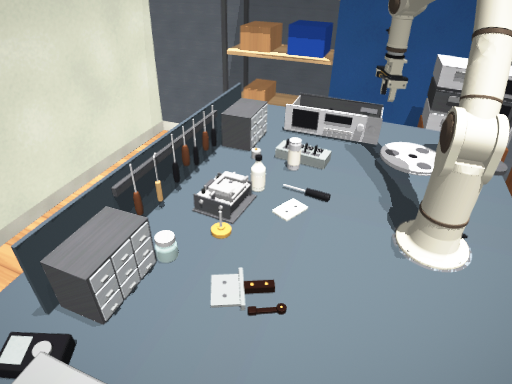

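The scene view shows the bank at (105,195), transport (240,240), gauge (365,210) with the function lever (372,187), and the shell (233,193). The side view shows the bank at (303,153), the gauge blade at (227,290), its handle at (258,287), and the basket at (228,190).

```bash
cat > m.py <<'E'
from h import *
def rect(P):
    c,s,a=cv2.minAreaRect(P[:,:2].astype(np.float32)*1000);return np.round(c,1),np.round(s,1),round(a,1),len(P)
for n in("scene","side"):
    z=np.load(n+"0.npz");im=z["im"];P=cloud(z["d"],z["K"],z["D"],z["C"])
    Z=P[...,2];c=lambda u,v:P[v,u].round(3)
    desk=P[(abs(Z)<.02)&(P[...,0]>.2)&(P[...,0]<.8)&(abs(P[...,1])<.5)];print(n,"desk z",np.median(desk[:,2]),desk[:,2].std())
    m=(Z>.006)&(P[...,0]>.2)&(P[...,0]<.95)&(abs(P[...,1])<.75)&(Z<.2)
    k,lab,st,ce=cv2.connectedComponentsWithStats(m.astype(np.uint8))
    for i in range(1,k):
        if st[i,4]>60:
            Q=P[lab==i];print(i,ce[i].round(),st[i,4],"z",np.percentile(Q[:,2],[50,90,99]).round(3),*rect(Q))
E
python3 m.py
```

```text
scene desk z -0.0011856051776945042 0.0040173947792286994
1 [ 32. 189.] 6202 z [0.108 0.149 0.151] [ 539.6 -538.5] [788.8 208.3] 29.1 6202
2 [503. 195.] 1377 z [0.065 0.135 0.154] [486.9 726.5] [ 19.  233.5] 86.0 1377
5 [109. 195.] 2629 z [0.044 0.095 0.12 ] [ 493.  -334.1] [161.7 216. ] 83.2 2629
6 [195. 206.] 847 z [0.053 0.11  0.13 ] [469.9 -96.8] [279.8  49.2] 3.6 847
8 [363. 205.] 977 z [0.01  0.019 0.022] [448.7 361.3] [175.4 137.6] 25.0 977
9 [233. 193.] 451 z [0.008 0.011 0.013] [441.6  -4.2] [100.8  67.5] 62.5 451
13 [239. 240.] 2977 z [0.062 0.088 0.095] [710.3  41. ] [261.5 172.4] 3.8 2977
14 [293. 238.] 365 z [0.014 0.036 0.074] [603.4 175.9] [58.5 58.6] 4.7 365
16 [106. 244.] 230 z [0.031 0.036 0.044] [ 669.6 -307.4] [40.8 35.6] 12.0 230
17 [425. 261.] 3815 z [0.149 0.151 0.152] [757.2 460.4] [ 98.2 221.4] 0.3 3815
19 [353. 261.] 555 z [0.067 0.07  0.073] [697.2 319.8] [53.4 58.5] 10.0 555
24 [255. 299.] 25888 z [0.111 0.183 0.198] [859.7  82.9] [  77.  1171.6] 3.7 25888
side desk z 0.000447395502909953 0.0036705557647146994
1 [141. 213.] 22848 z [0.118 0.176 0.197] [708.4   1.7] [1201.3  302.5] 89.6 22848
2 [332. 123.] 2570 z [0.076 0.124 0.133] [ 420.  -663.4] [151.7 436.7] 90.0 2570
3 [302. 154.] 1130 z [0.043 0.096 0.119] [ 488.8 -330.2] [157.5 215.6] 86.0 1130
5 [313. 193.] 215 z [0.019 0.026 0.028] [ 413.8 -111.3] [ 26.9 169.5] 84.9 215
6 [289. 208.] 400 z [0.01  0.013 0.014] [438.4  -4.5] [103.9  66.8] 63.5 400
7 [236. 289.] 1316 z [0.009 0.02  0.021] [457.6 358.4] [153.1 119.8] 25.9 1316
8 [267. 309.] 254 z [0.012 0.015 0.016] [382.7 396.8] [90.2 24.4] 23.5 254
9 [ 43. 355.] 2944 z [0.041 0.155 0.157] [694.7 691.7] [116.4 324. ] 90.0 2944
```

```bash
python3 - <<'E'
import cv2
a=cv2.imread("pics/scene0.png");b=cv2.imread("pics/side0.png")
f=lambda i,x,y,w,h:cv2.resize(i[y:y+h,x:x+w],(400,300),interpolation=cv2.INTER_CUBIC)
import numpy as np
cv2.imwrite("pics/c1.png",np.vstack([np.hstack([f(a,70,150,80,60+15-15),f(a,190,200,96,72)]),np.hstack([f(b,265,125,80,60),f(b,180,155,96,72)])]))
E
```

```text
(no output)
```

View pics/c1.png

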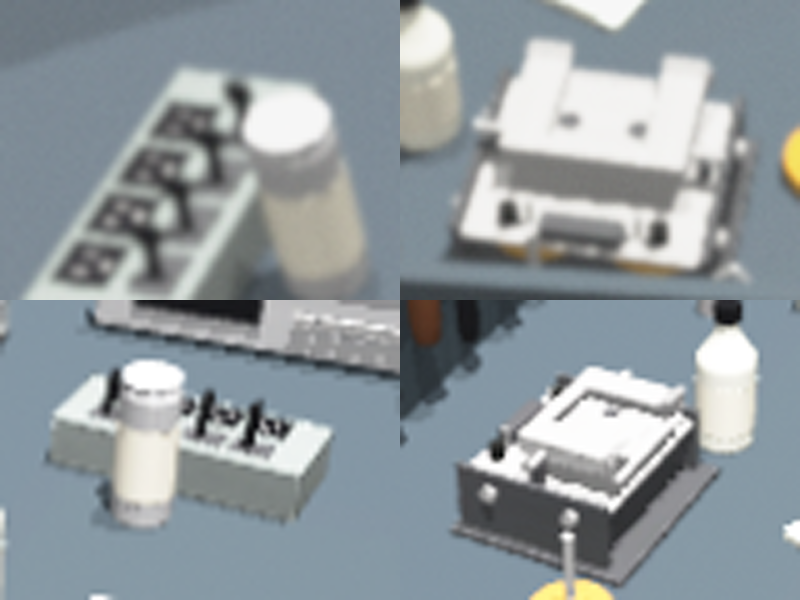

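The crops show the levers on the spray's side of the bank (so bank -y is about world +y, and +x is towards the robot). The basket mouth faces the robot.

```bash
cat > m2.py <<'E'
from m import rect
from h import *
def box(P,c,r):return (abs(P[...,0]-c[0])<r[0])&(abs(P[...,1]-c[1])<r[1])
for n in("scene","side"):
    z=np.load(n+"0.npz");im=z["im"].astype(int);P=cloud(z["d"],z["K"],z["D"],z["C"]);Z=P[...,2]
    b=box(P,(.49,-.345),(.14,.09))
    t=b&(Z>.038)&(Z<.050);print(n,"bank top",rect(P[t]))
    l=b&(Z>.060)&(im.sum(2)<170);k,lab,st,ce=cv2.connectedComponentsWithStats(l.astype(np.uint8))
    for i in range(1,k):
        if st[i,4]>2:print(" lever",st[i,4],P[lab==i].mean(0).round(3),P[lab==i][:,2].max().round(3))
    s=b&(Z>.1);
    s=(abs(P[...,0]-.49)<.15)&(abs(P[...,1]+.28)<.1)&(Z>.112)&(Z<.13);print(" spray",rect(P[s]))
    tr=box(P,(.66,.04),(.13,.13));
    for lo,hi in((.05,.070),(.07,.08),(.08,.1)):
        q=tr&(Z>lo)&(Z<hi);print(" tr",lo,rect(P[q]))
    g=box(P,(.46,.36),(.12,.1));
    bl=(g&(Z>.004)&(Z<.013)&(im.min(2)>110)).astype(np.uint8)
    print(" blade",rect(P[bl>0]),"bar",rect(P[g&(Z>.014)&(im.min(2)>110)]),"handle",rect(P[g&(Z>.012)&(im.max(2)<90)]) )
E
python3 m2.py|grep -v '^[0-9]'
python3 - <<'E'
import cv2,numpy as np
a=cv2.imread("pics/side0.png");s=cv2.imread("pics/scene0.png")
f=lambda i,x,y,w,h:cv2.resize(i[y:y+h,x:x+w],(400,300),interpolation=cv2.INTER_CUBIC)
cv2.imwrite("pics/c2.png",np.hstack([f(a,200,260,100,75),f(s,330,170,68,51)]))
E
```

```text
scene desk z -0.0011856051776945042 0.0040173947792286994
side desk z 0.000447395502909953 0.0036705557647146994
scene bank top (array([ 493. , -334.4]), array([161.2, 216. ]), 83.3, 1374)
 lever 3 [ 0.436 -0.337  0.077] 0.077
 lever 6 [ 0.476 -0.342  0.077] 0.088
 lever 6 [ 0.516 -0.346  0.076] 0.08
 lever 8 [ 0.553 -0.352  0.076] 0.081
 spray (array([ 503.5, -279.7]), array([44.1, 44.1]), 58.9, 166)
 tr 0.05 (array([652. ,  11.9]), array([212.3, 133.3]), 84.1, 1393)
 tr 0.07 (array([646.9,   9.1]), array([207.1, 110. ]), 81.2, 556)
 tr 0.08 (array([630.6,   8.1]), array([204.8,  92.6]), 81.0, 840)
 blade (array([446.7, 360.3]), array([150.6, 213.4]), 86.6, 713) bar (array([461.5, 358.2]), array([ 15.4, 116.6]), 25.3, 131) handle (array([403.5, 365.5]), array([85.3, 87.9]), 24.2, 119)
side bank top (array([ 489. , -332.2]), array([153.5, 215. ]), 86.0, 424)
 lever 6 [ 0.549 -0.349  0.072] 0.081
 lever 9 [ 0.471 -0.338  0.072] 0.082
 lever 10 [ 0.431 -0.333  0.074] 0.083
 spray (array([ 501.7, -276.7]), array([44.9, 40.3]), 67.4, 63)
 tr 0.05 (array([643.2,  10.7]), array([218.7, 149.2]), 83.2, 630)
 tr 0.07 (array([640.8,  30.2]), array([261.5, 125.5]), 79.9, 379)
 tr 0.08 (array([628. ,   8.5]), array([214. ,  93.4]), 78.2, 436)
 blade (array([459.8, 365.7]), array([220.7, 107.2]), 13.7, 894) bar (array([421.4, 345.8]), array([ 94. , 127.1]), 24.7, 176) handle (array([398.5, 366.7]), array([91.2, 92.5]), 26.7, 369)
```

View pics/c2.png

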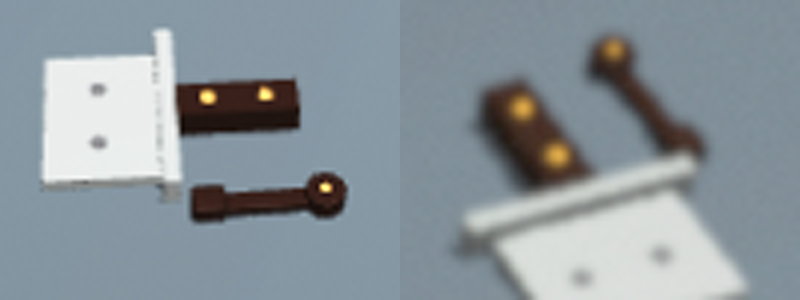

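Crops show the blade pointing away from the robot, the handle towards it, and the lever beside the handle on +y. The four lever tips line up along (-0.991, 0.133) with 40 mm spacing, which agrees with the description. Moving now to a point beyond switch 1.

```bash
cat > go.py <<'E'
import sys
from h import *
# go.py x y z [yaw of tool x in world, rad] -> shift in tool axes
a=[float(v) for v in sys.argv[1:]];M=T(arm.read_state());d=M[:3,:3].T@(np.array(a[:3])-M[:3,3])
y=np.arctan2(M[1,0],M[0,0]);print("shift",d.round(4),"yaw",y.round(4),"turn",[(y-w+np.pi)%(2*np.pi)-np.pi for w in a[3:]],"ztilt",M[:2,2].round(4))
E
python3 -m handwheel '{"deltas":[[0.045,-0.012,0,0.12],[0.09,-0.024,0,0.24],[0.135,-0.036,0,0.36],[0.18,-0.048,0,0.457],[0.228,-0.062,0,0.457]]}' 0 20; python3 go.py .605 -.358 .2 -.133
```

```text
time_s: 0.65
position: [0.404, -0.4841, 0.2455]
orientation: [0.0, 0.998, -0.069, -0.0]
ft_force: [0.7, -0.9, -0.4]
gripper_width: 0.056
grip_force: 0.0
shift [ 0.1819 -0.1524  0.0454] yaw -0.1371 turn [np.float64(-0.004125391944132417)] ztilt [-0.0006 -0.0002]
```

```bash
python3 -m handwheel '{"deltas":[[0.036,-0.03,0,0],[0.072,-0.06,0,0],[0.108,-0.09,0,0],[0.145,-0.12,0,0],[0.182,-0.152,0,0]]}'; python3 -m handwheel '{"deltas":[[0,0,0.02,0],[0,0,0.045,0],[0,0,0.045,0]]}'; python3 go.py .605 -.358 .094 -.133
python3 - <<'E'
from h import *
im,d,K,D,C=grab("wrist");np.savez("w1.npz",im=im,d=d,K=K,D=D,C=C);cv2.imwrite("pics/w1.png",im[:,:,::-1])
P=cloud(d,K,D,C);Z=P[...,2]
l=(Z>.062)&(Z<.1)&(im.astype(int).sum(2)<170)&(abs(P[...,0]-.49)<.1)&(abs(P[...,1]+.34)<.06)
k,lab,st,ce=cv2.connectedComponentsWithStats(l.astype(np.uint8))
for i in range(1,k):
    if st[i,4]>20:print(" lever",ce[i].round(),st[i,4],P[lab==i].mean(0).round(4),P[lab==i].max(0).round(3))
E
```

```text
time_s: 1.15
position: [0.6048, -0.3577, 0.2453]
orientation: [0.0, 0.998, -0.067, -0.0]
ft_force: [1.0, -0.0, 0.3]
gripper_width: 0.0161
grip_force: 0.0
time_s: 1.45
position: [0.6015, -0.3568, 0.1961]
orientation: [-0.002, 0.998, -0.066, -0.004]
ft_force: [-0.8, -0.3, -1.7]
gripper_width: 0.0004
grip_force: 0.0
shift [0.0044 0.001  0.1021] yaw -0.132 turn [np.float64(0.0009807376824788605)] ztilt [-0.0071  0.0037]
 lever [259. 302.] 33 [ 0.4742 -0.3403  0.0794] [ 0.476 -0.337  0.083]
```

View pics/w1.png

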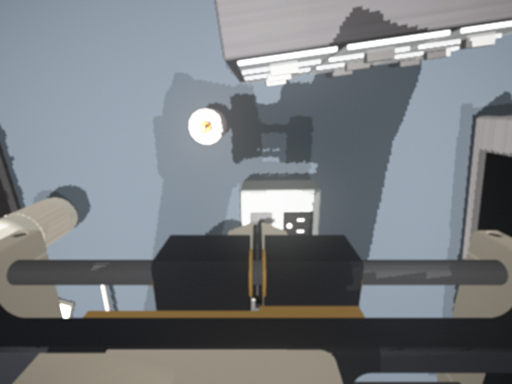

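The wrist view shows the closed fingers centred at column 258, the bank's far end at (280,200), and the motor clear at (207,127). Now lower and drag.

```bash
python3 -m handwheel '{"deltas":[[0,0,0.04,0],[0,0,0.08,0],[0,0,0.104,0],[0,0,0.104,0],[0,0,0.104,0]]}'; python3 go.py .605 -.358 .094 -.133
```

```text
time_s: 2.0
position: [0.6044, -0.3592, 0.0982]
orientation: [0.0, 0.998, -0.067, 0.001]
ft_force: [0.2, 0.3, 0.4]
gripper_width: 0.0004
grip_force: 0.0
shift [ 0.0004 -0.0012  0.0042] yaw -0.134 turn [np.float64(-0.001037513766168896)] ztilt [ 0.0012 -0.0005]
```

```bash
python3 -m handwheel '{"deltas":[[0,-0.001,0.004,0],[-0.015,-0.001,0.004,0],[-0.03,-0.001,0.004,0],[-0.045,-0.001,0.004,0],[-0.06,-0.001,0.004,0]]}';python3 -m handwheel '{"deltas":[[-0.015,0,0,0],[-0.03,0,0,0],[-0.045,0,0,0],[-0.06,0,0,0],[-0.075,0,0,0]]}'; python3 -m handwheel '{"deltas":[[-0.015,0,0,0],[-0.03,0,0,0],[-0.045,0,0,0],[-0.06,0,0,0],[-0.075,0,0,0]]}';python3 go.py .386 -.328 .094 -.133
```

```text
time_s: 2.5
position: [0.5462, -0.3501, 0.0955]
orientation: [0.001, 0.998, -0.066, 0.003]
ft_force: [1.5, 0.8, 0.3]
gripper_width: 0.0008
grip_force: 0.6
time_s: 3.0
position: [0.472, -0.3404, 0.0954]
orientation: [0.001, 0.998, -0.066, 0.003]
ft_force: [2.1, -0.1, 0.1]
gripper_width: 0.0002
grip_force: 0.7
time_s: 3.5
position: [0.3972, -0.3304, 0.0951]
orientation: [0.001, 0.998, -0.066, 0.002]
ft_force: [0.5, 0.6, 0.2]
gripper_width: 0.0006
grip_force: 0.0
shift [-0.0115 -0.0009  0.001 ] yaw -0.1328 turn [np.float64(0.00021941345534592926)] ztilt [ 0.0038 -0.0032]
```

```bash
python3 -m handwheel '{"deltas":[[-0.012,0,0,0],[-0.012,0,-0.04,0],[-0.012,0,-0.09,0],[-0.012,0,-0.13,0],[-0.012,-0.04,-0.15,0]]}' .06; python3 -m handwheel '{"deltas":[[0.02,-0.05,0,-0.1],[0.02,-0.1,0,-0.2],[0.02,-0.15,0,-0.3],[0.02,-0.2,0,-0.4],[0.02,-0.25,0,-0.5]]}'
python3 - <<'E'
from h import *
for n in("scene","side"):
    im,d,K,D,C=grab(n);np.savez(n+"1.npz",im=im,d=d,K=K,D=D,C=C)
    P=cloud(d,K,D,C);Z=P[...,2];b=(abs(P[...,0]-.49)<.12)&(abs(P[...,1]+.342)<.05)
    l=b&(Z>.056)&(im.astype(int).sum(2)<190);k,lab,st,ce=cv2.connectedComponentsWithStats(l.astype(np.uint8))
    for i in range(1,k):
        if st[i,4]>2:print(n,st[i,4],P[lab==i].mean(0).round(3),P[lab==i].min(0).round(3),P[lab==i][:,2].max().round(3))
a=np.load("scene1.npz")["im"][150:210,70:150,::-1];b=np.load("side1.npz")["im"][125:185,265:345,::-1]
cv2.imwrite("pics/c3.png",np.hstack([cv2.resize(i,(400,300),interpolation=2) for i in(a,b)]))
E
python3 go.py .415 .337 .2 .43
```

```text
time_s: 4.0
position: [0.3905, -0.2941, 0.248]
orientation: [0.004, 0.998, -0.07, 0.004]
ft_force: [1.3, 1.0, 0.6]
gripper_width: 0.036
grip_force: 0.0
time_s: 4.5
position: [0.4424, -0.0449, 0.2442]
orientation: [0.001, 0.983, 0.184, 0.001]
ft_force: [1.1, 0.5, -0.6]
gripper_width: 0.06
grip_force: 0.0
scene 3 [ 0.415 -0.336  0.067] [ 0.414 -0.338  0.065] 0.069
scene 7 [ 0.459 -0.34   0.071] [ 0.454 -0.345  0.068] 0.073
scene 10 [ 0.497 -0.345  0.07 ] [ 0.493 -0.349  0.065] 0.073
scene 11 [ 0.537 -0.351  0.069] [ 0.534 -0.356  0.061] 0.073
side 8 [ 0.458 -0.336  0.068] [ 0.453 -0.348  0.062] 0.075
side 10 [ 0.415 -0.331  0.069] [ 0.409 -0.337  0.06 ] 0.076
shift [ 0.1134 -0.36    0.0448] yaw 0.3804 turn [np.float64(-0.04964124637407785)] ztilt [0.0042 0.0008]
```

View pics/c3.png

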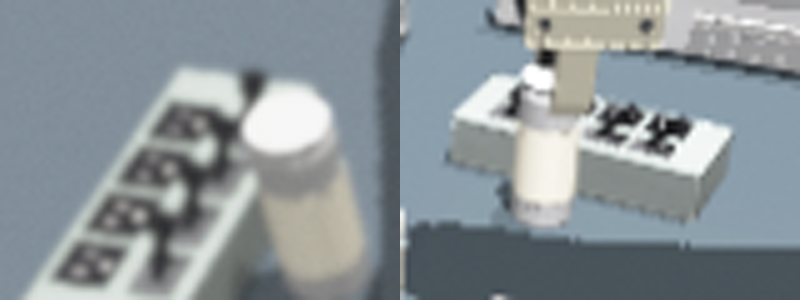

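All four levers lie over towards the robot: their tops have dropped from about 0.085 to 0.073–0.076, which is about 0.75 rad. Now to the gauge.

```bash
python3 -m handwheel '{"deltas":[[0.022,-0.048,0,-0.01],[0.044,-0.096,0,-0.02],[0.066,-0.144,0,-0.03],[0.088,-0.192,0,-0.04],[0.1,-0.24,0,-0.05]]}'; python3 -m handwheel '{"deltas":[[0.008,-0.04,0,0],[0.014,-0.08,0,0],[0.014,-0.12,0,0],[0.014,-0.12,0,0],[0.014,-0.12,0,0]]}'
python3 - <<'E'
from h import *
im,d,K,D,C=grab("wrist");np.savez("w2.npz",im=im,d=d,K=K,D=D,C=C);cv2.imwrite("pics/w2.png",im[:,:,::-1])
P=cloud(d,K,D,C);
for (u,v) in((250,100),(250,200),(256,180),(150,150),(350,150)):print(u,v,P[v,u].round(4))
E
python3 go.py .433 .345 .2 .43
```

```text
time_s: 5.1
position: [0.4514, 0.2041, 0.2439]
orientation: [0.0, 0.979, 0.206, 0.002]
ft_force: [1.1, 0.3, -0.3]
gripper_width: 0.0602
grip_force: 0.0
time_s: 5.6
position: [0.4141, 0.3189, 0.2435]
orientation: [0.0, 0.978, 0.208, 0.001]
ft_force: [-0.8, -0.7, -0.3]
gripper_width: 0.0601
grip_force: 0.0
250 100 [0.4926 0.3649 0.0081]
250 200 [0.3648 0.3095 0.0008]
256 180 [0.396  0.3136 0.0004]
150 150 [0.3755 0.4663 0.0005]
350 150 [0.4887 0.2113 0.001 ]
shift [ 0.0277 -0.0179  0.0432] yaw 0.4165 turn [np.float64(-0.013483461877279446)] ztilt [ 0.0014 -0.0007]
```

View pics/w2.png

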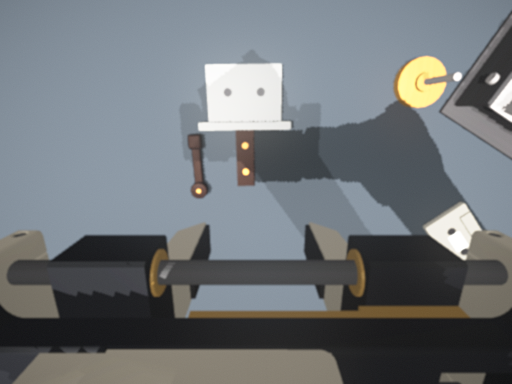

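The wrist view shows the blade at (207–283, 65–122), the bar at (199–291, 122–131), the handle at (238–255, 131–186), and the function lever at (197,165). Now fit their edges.

```bash
cat > g.py <<'E'
from h import *
def fit(f):
    z=np.load(f);im=z["im"].astype(int);K,D,C=z["K"],z["D"],z["C"];P=cloud(z["d"],K,D,C);Z=P[...,2]
    m=np.zeros(Z.shape,np.uint8);m[40:135,180:310]=1
    w=((im.min(2)>140)&(m>0)).astype(np.uint8)
    bar=w&(Z>.0135);bl=w&(Z<.0135)&(Z>.003);bl=cv2.morphologyEx(bl,cv2.MORPH_OPEN,np.ones((5,5)))
    for nm,mm,h in(("bar",bar,.018),("blade",bl,.008)):
        c=max(cv2.findContours(mm,cv2.RETR_EXTERNAL,cv2.CHAIN_APPROX_NONE)[0],key=cv2.contourArea)
        r=cv2.minAreaRect(onplane(c.reshape(-1,2),h,K,D,C)[:,:2].astype(np.float32)*1000);print(nm,r)
    h=((im.max(2)<110)&(Z>.012)).astype(np.uint8);h[:132]=0;h[195:]=0;h[:,:225]=0;h[:,265:]=0
    c=max(cv2.findContours(h,cv2.RETR_EXTERNAL,cv2.CHAIN_APPROX_NONE)[0],key=cv2.contourArea)
    print("handle",cv2.minAreaRect(onplane(c.reshape(-1,2),.02,K,D,C)[:,:2].astype(np.float32)*1000))
    rows=onplane([[ (np.flatnonzero(h[v])).mean(),v] for v in range(140,182)],.02,K,D,C);L=np.polyfit(rows[:,0],rows[:,1],1);print("handle line yaw",np.arctan(L[0]),"pt",rows.mean(0))
fit("w2.npz")
E
python3 g.py
```

```text
bar ((459.76251220703125, 358.9912414550781), (10.113899230957031, 119.7989730834961), 23.933210372924805)
blade ((495.8564453125, 375.9637451171875), (70.06080627441406, 95.66096496582031), 24.97142219543457)
handle ((421.4149475097656, 340.4859313964844), (70.0478744506836, 22.121374130249023), 24.89157485961914)
handle line yaw 0.6218377086594755 pt [0.42085347 0.33562001 0.02      ]
```

Sizes agree with the description to within a millimetre. Gauge origin (0.4643, 0.3611), yaw 0.436. Grip point (0.4317, 0.3458).

```bash
python3 -m handwheel '{"deltas":[[0.014,-0.009,0.02,-0.01],[0.0275,-0.018,0.05,-0.02],[0.0275,-0.018,0.1,-0.02],[0.0275,-0.018,0.13,-0.02],[0.0275,-0.018,0.13,-0.02]]}' .042 55;python3 -m handwheel '{"deltas":[[0,0,0,0],[0,0,0,0]]}'; python3 go.py .4317 .3458 .0215 .436
```

```text
time_s: 6.15
position: [0.4312, 0.341, 0.1087]
orientation: [0.002, 0.977, 0.215, -0.004]
ft_force: [-0.5, -0.5, 0.7]
gripper_width: 0.0421
grip_force: 0.0
time_s: 6.35
position: [0.4338, 0.3461, 0.1149]
orientation: [-0.001, 0.976, 0.216, 0.002]
ft_force: [-0.1, -0.0, 0.1]
gripper_width: 0.0418
grip_force: 0.0
shift [-0.0024 -0.0006  0.0934] yaw 0.4353 turn [np.float64(-0.0007471997500170247)] ztilt [0.0031 0.0019]
```

```bash
python3 -m handwheel '{"deltas":[[-0.0015,0,0.035,0],[-0.0015,0,0.07,0],[-0.0015,0,0.085,0],[-0.0015,0,0.0925,0],[-0.0015,0,0.0925,0]]}';python3 -m handwheel '{"deltas":[[0,0,0,0],[0,0,0,0]]}'; python3 go.py .4317 .3458 .0215 .436
```

```text
time_s: 6.85
position: [0.4311, 0.3454, 0.0208]
orientation: [-0.0, 0.976, 0.217, 0.0]
ft_force: [1.3, 0.5, -0.0]
gripper_width: 0.042
grip_force: 0.0
time_s: 7.05
position: [0.4316, 0.3459, 0.0217]
orientation: [-0.001, 0.976, 0.217, 0.001]
ft_force: [-0.7, -0.8, 0.4]
gripper_width: 0.0419
grip_force: 0.0
shift [0.     0.0001 0.0002] yaw 0.4368 turn [np.float64(0.0007669010029234258)] ztilt [0.0021 0.0015]
```

```bash
python3 -m handwheel '{"deltas":[[0,0,0,0],[0,0,0,0],[0,0,0,0],[0,0,0,0],[0,0,0,0]]}' 0 55;python3 -m handwheel '{"deltas":[[0,0,-0.01,0],[0,0,-0.02,0],[0,0,-0.05,0],[0,0,-0.09,0],[0,0,-0.12,0]]}'; python3 -m handwheel '{"deltas":[[0,0,0,0],[0,0,0,0]]}'
python3 - <<'E'
from h import *
im,d,K,D,C=grab("wrist");np.savez("w3.npz",im=im,d=d,K=K,D=D,C=C);cv2.imwrite("pics/w3.png",im[:,:,::-1])
M=np.linalg.inv(T(arm.read_state()));P=cloud(d,K,D,C)@M[:3,:3].T+M[:3,3]
m=(im.min(2)>130)&(abs(P[...,1])<.065)&(P[...,0]>.02)&(P[...,0]<.13)&(P[...,2]>-.03)&(P[...,2]<.05)
m[220:]=0;m=cv2.erode(m.astype(np.uint8),np.ones((3,3)))>0
Q=P[m];bl=Q[Q[:,0]>.05];A=np.c_[bl[:,:2],np.ones(len(bl))];s=np.linalg.lstsq(A,bl[:,2],rcond=None)[0]
print("blade plane z=ax+by+c (tool)",s,"z at x=.036",s[0]*.036+s[2],len(bl),Q.min(0),Q.max(0))
# transport by height slices
for n in("scene","side"):
    z=np.load(n+"1.npz" if n=="scene" else n+"0.npz");P=cloud(z["d"],z["K"],z["D"],z["C"]);Z=P[...,2]
    t=(abs(P[...,0]-.65)<.12)&(abs(P[...,1]-.012)<.12)
    for lo,hi in((.082,.0865),(.0865,.091),(.091,.1)):
        q=(t&(Z>lo)&(Z<hi)).astype(np.uint8);k,lab,st,ce=cv2.connectedComponentsWithStats(q)
        for i in range(1,k):
            if st[i,4]>25:print(n,lo,ce[i].round(),st[i,4],cv2.minAreaRect(P[lab==i][:,:2].astype(np.float32)*1000))
E
```

```text
time_s: 7.55
position: [0.431, 0.345, 0.0206]
orientation: [0.0, 0.976, 0.217, 0.0]
ft_force: [-0.4, -2.0, 5.6]
gripper_width: 0.0235
grip_force: 54.9
time_s: 8.05
position: [0.4305, 0.3457, 0.1426]
orientation: [-0.0, 0.976, 0.217, 0.0]
ft_force: [0.7, 1.0, -1.8]
gripper_width: 0.0234
grip_force: 54.9
time_s: 8.25
position: [0.4309, 0.3449, 0.1409]
orientation: [0.0, 0.976, 0.217, 0.001]
ft_force: [0.0, -0.7, -2.1]
gripper_width: 0.0234
grip_force: 54.9
blade plane z=ax+by+c (tool) [0.00252926 0.00072056 0.01148506] z at x=.036 0.011576118236244302 19641 [ 0.03394308 -0.04909153  0.00011819] [0.1082291  0.04672608 0.01423196]
scene 0.082 [194. 212.] 42 ((594.8846435546875, -82.24747467041016), (21.36236572265625, 44.273048400878906), 35.76877975463867)
scene 0.082 [228. 235.] 46 ((666.068603515625, 14.62765884399414), (51.071922302246094, 19.951845169067383), 62.887962341308594)
scene 0.0865 [193. 210.] 33 ((591.0872192382812, -84.92835235595703), (19.2096004486084, 39.66883087158203), 36.814048767089844)
scene 0.0865 [222. 223.] 185 ((633.404541015625, -2.662411689758301), (26.898366928100586, 83.3038101196289), 87.63773345947266)
scene 0.0865 [255. 228.] 196 ((639.5180053710938, 78.96760559082031), (29.602079391479492, 84.59579467773438), 84.19621276855469)
scene 0.0865 [235. 236.] 57 ((670.625732421875, 31.84079360961914), (47.335174560546875, 14.17043685913086), 82.84591674804688)
scene 0.091 [192. 207.] 55 ((586.8532104492188, -89.22750091552734), (26.253686904907227, 33.385868072509766), 13.621378898620605)
side 0.082 [219. 191.] 29 ((640.9647216796875, 94.59070587158203), (7.148152828216553, 81.08349609375), 84.45853424072266)
side 0.0865 [225. 182.] 264 ((640.0204467773438, 41.618988037109375), (118.07192993164062, 82.65959167480469), 88.36357116699219)
side 0.091 [258. 166.] 38 ((579.44189453125, -81.35148620605469), (30.70511245727539, 22.478418350219727), 19.139846801757812)
```

View pics/w3.png

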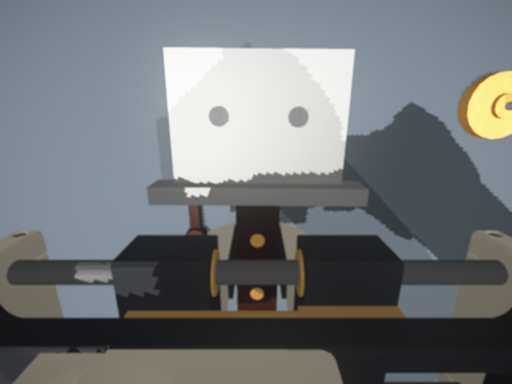

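The blade is held level (slope 0.0025) and square in the grip, spanning columns 165–355. The rails put the mouth near (0.5945, 0.0413) with yaw about -0.0745. Carry the gauge in front of the mouth, high.

```bash
python3 -m handwheel '{"deltas":[[-0.006,0.02,0,0.05],[-0.018,0.06,-0.005,0.1],[-0.03,0.1,-0.005,0.15],[-0.036,0.12,-0.005,0.2],[-0.043,0.143,-0.005,0.25]]}'; python3 go.py .474 .05 .145 -.0745
```

```text
time_s: 8.8
position: [0.451, 0.1952, 0.1435]
orientation: [0.0, 0.996, 0.092, -0.002]
ft_force: [-0.2, 0.1, -2.9]
gripper_width: 0.0241
grip_force: 54.9
shift [-0.004   0.1469 -0.0014] yaw 0.1839 turn [np.float64(0.258419153184422)] ztilt [-0.0033 -0.001 ]
```

```bash
python3 -m handwheel '{"deltas":[[-0.001,0.035,0,0.06],[-0.002,0.07,0,0.12],[-0.003,0.1,0,0.18],[-0.004,0.13,0,0.26],[-0.004,0.147,0,0.26]]}';python3 -m handwheel '{"deltas":[[0,0,0,0],[0,0,0,0],[0,0,0,0]]}'; python3 go.py .474 .05 .145 -.0745
python3 - <<'E'
from h import *
im,d,K,D,C=grab("wrist");np.savez("w4.npz",im=im,d=d,K=K,D=D,C=C);cv2.imwrite("pics/w4.png",im[:,:,::-1])
E
```

```text
time_s: 9.3
position: [0.4742, 0.0487, 0.1434]
orientation: [0.001, 0.999, -0.039, -0.002]
ft_force: [-0.1, 0.0, -2.5]
gripper_width: 0.0235
grip_force: 54.9
time_s: 9.6
position: [0.4748, 0.0535, 0.1447]
orientation: [-0.0, 0.999, -0.036, -0.001]
ft_force: [-0.1, 0.5, -2.2]
gripper_width: 0.0234
grip_force: 54.9
shift [-0.0006  0.0036 -0.0003] yaw -0.0711 turn [np.float64(0.003440084482952077)] ztilt [-0.0013  0.0009]
```

View pics/w4.png

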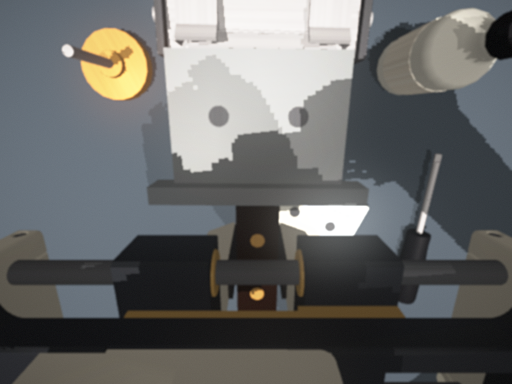

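The wrist view shows the mouth's flared rails at (178–217, 42) and (308–350, 42), just ahead of the blade (165–353, tip row 48), with bottle and capstan clear.

```bash
cat > f.py <<'E'
import sys
from h import *
z=np.load(sys.argv[1]);im=z["im"];K,D,C=z["K"],z["D"],z["C"];P=cloud(z["d"],K,D,C);Z=P[...,2]
for u in(185,197,207,260,320,330,340):print("col",u,[(v,*P[v,u].round(4)[[0,2]]) for v in range(26,50,3)])
for v in(4,10,16,22):
    # inner step edges of rails (z ~ .0855+ vs floor .075)
    r=(Z[v]>.0815)&(Z[v]<.1);e=np.flatnonzero(np.diff(r.astype(int)));e=e[(e>140)&(e<380)]
    print("row",v,[(int(u),*(P[v,u+(0 if r[u] else 1)]).round(4)) for u in e])
# blade in the same picture
w=((Z>.128)&(Z<.139)).astype(np.uint8);w[:44]=0;w[180:]=0;w=cv2.morphologyEx(w,cv2.MORPH_OPEN,np.ones((7,7)))
c=max(cv2.findContours(w,cv2.RETR_EXTERNAL,cv2.CHAIN_APPROX_NONE)[0],key=cv2.contourArea)
zb=np.median(Z[w>0]);Q=onplane(c.reshape(-1,2),zb,K,D,C);print("blade ztop",zb,cv2.minAreaRect(Q[:,:2].astype(np.float32)*1000))
L=[];
for v in range(60,170,5):
    e=np.flatnonzero(w[v]);L.append(np.r_[onplane([[e[0]-.5,v],[e[-1]+.5,v]],zb,K,D,C)[:,:2].ravel()])
L=np.array(L);print("blade edges slopes",np.polyfit(L[:,0],L[:,1],1),np.polyfit(L[:,2],L[:,3],1))
E
python3 f.py w4.npz
```

```text
col 185 [(26, np.float64(0.6055), np.float64(0.0887)), (29, np.float64(0.6031), np.float64(0.0916)), (32, np.float64(0.6015), np.float64(0.0915)), (35, np.float64(0.599), np.float64(0.0949)), (38, np.float64(0.5977), np.float64(0.0934)), (41, np.float64(0.5521), np.float64(0.2834)), (44, np.float64(0.6031), np.float64(0.0543)), (47, np.float64(0.6011), np.float64(0.0544))]
col 197 [(26, np.float64(0.6044), np.float64(0.0908)), (29, np.float64(0.6027), np.float64(0.091)), (32, np.float64(0.6006), np.float64(0.0927)), (35, np.float64(0.5987), np.float64(0.0938)), (38, np.float64(0.5975), np.float64(0.0922)), (41, np.float64(0.6002), np.float64(0.0728)), (44, np.float64(0.599), np.float64(0.0698)), (47, np.float64(0.5971), np.float64(0.0701))]
col 207 [(26, np.float64(0.6043), np.float64(0.0895)), (29, np.float64(0.6021), np.float64(0.0917)), (32, np.float64(0.6003), np.float64(0.0922)), (35, np.float64(0.5985), np.float64(0.0927)), (38, np.float64(0.5967), np.float64(0.0934)), (41, np.float64(0.6001), np.float64(0.0713)), (44, np.float64(0.5984), np.float64(0.0704)), (47, np.float64(0.
[... 2529 characters left out ...]
0.0963), np.float64(0.0892)), (198, np.float64(0.6073), np.float64(0.0821), np.float64(0.088)), (199, np.float64(0.6074), np.float64(0.081), np.float64(0.0876)), (216, np.float64(0.6064), np.float64(0.0708), np.float64(0.0886)), (307, np.float64(0.6026), np.float64(0.013), np.float64(0.087)), (330, np.float64(0.6013), np.float64(-0.0006), np.float64(0.0882)), (331, np.float64(0.6009), np.float64(-0.0016), np.float64(0.0893)), (349, np.float64(0.6007), np.float64(-0.0129), np.float64(0.0869))]
blade ztop 0.13159970819077932 ((547.5524291992188, 49.001075744628906), (96.05834197998047, 67.69876098632812), 85.46527099609375)
blade edges slopes [-0.08623599  0.14434498] [-0.06836934  0.03864038]
```

```bash
cat > f2.py <<'E'
import sys
from h import *
z=np.load(sys.argv[1]);K,D,C=z["K"],z["D"],z["C"];P=cloud(z["d"],K,D,C);Z=P[...,2];g=z["im"].mean(2)
px=[]
for u in list(range(182,214))+list(range(312,346)):
    r=np.flatnonzero((Z[25:48,u]>.082)&(Z[25:48,u]<.1))
    if len(r):px.append([u,25+r.max()+.5])
F=onplane(px,.092,K,D,C);A=np.polyfit(F[:,1],F[:,0],1);res=F[:,0]-np.polyval(A,F[:,1]);print("lip line: dx/dy",A,"res",res.std(),len(px),"left/right x",F[:20,0].mean(),F[-20:,0].mean())
for lo,hi,s in((200,230,1),(295,320,-1)):
    E=[]
    for v in range(0,26):
        r=(Z[v]>.0815)&(Z[v]<.1);u=np.arange(512);k=u[r&(u>lo-25)&(u<hi+25)]
        if len(k):E.append([(k.max()+.5) if s>0 else k.min()-.5,v])
    Q=onplane(E,.088,K,D,C);print("inner edge",np.polyfit(Q[:,0],Q[:,1],1),Q.mean(0))
E
python3 f2.py w4.npz; python3 - <<'E'
from h import *
z=np.load("scene1.npz");P=cloud(z["d"],z["K"],z["D"],z["C"]);Z=P[...,2]
q=(Z>.0845)&(Z<.094)&(abs(P[...,0]-.64)<.06)
for lo,hi in((-.03,.03),(.055,.115)):
    m=q&(P[...,1]>lo)&(P[...,1]<hi);k,lab,st,ce=cv2.connectedComponentsWithStats(m.astype(np.uint8));i=1+st[1:,4].argmax();Q=P[lab==i]
    b=[(x,np.mean([Q[abs(Q[:,0]-x)<.004][:,1].min(),Q[abs(Q[:,0]-x)<.004][:,1].max()])) for x in np.arange(.61,.665,.006)];b=np.array(b);print(np.polyfit(b[:,0],b[:,1],1),Q[:,0].min())
E
```

```text
lip line: dx/dy [0.09443631 0.58823775] res 0.00017263404825281083 66 left/right x 0.5963707080355766 0.58795904930407
inner edge [-0.11592008  0.14084581] [0.61163231 0.06994534 0.088     ]
inner edge [-0.10182207  0.07471802] [0.60747818 0.01286333 0.088     ]
[ 0.00562049 -0.0055757 ] 0.5910685258413942
[-0.15609092  0.1800988 ] 0.5972102379379194
```

The lip line gives mouth (0.5923, 0.0430), yaw -0.096 (residual 0.2 mm). The blade's tip is about 11 mm short and needs a turn of about +0.02. Lower to insertion height and re-measure.

```bash
python3 -m handwheel '{"deltas":[[-0.004,0,0,0.02],[-0.004,0,0.015,0.02],[-0.004,0,0.03,0.02],[-0.004,0,0.044,0.02],[-0.004,0,0.048,0.02]]}';python3 -m handwheel '{"deltas":[[0,0,0,0],[0,0,0,0],[0,0,0,0]]}'; python3 go.py .4719 .0545 .0969 -.093
python3 - <<'E'
from h import *
im,d,K,D,C=grab("wrist");np.savez("w5.npz",im=im,d=d,K=K,D=D,C=C);P=cloud(d,K,D,C);Z=P[...,2]
w=((Z>.076)&(Z<.0905)).astype(np.uint8);w[:46]=0;w[180:]=0;w=cv2.morphologyEx(w,cv2.MORPH_OPEN,np.ones((9,9)))
zb=np.median(Z[w>0]);L=[]
for v in range(65,170,5):
    e=np.flatnonzero(w[v]);L.append(onplane([[e[0]-.5,v],[e[-1]+.5,v]],zb,K,D,C)[:,:2].ravel())
L=np.array(L);print("ztop",zb,np.polyfit(L[:,0],L[:,1],1),np.polyfit(L[:,2],L[:,3],1),"mid",L.mean(0).reshape(2,2).mean(0),"width",np.linalg.norm(L.mean(0)[:2]-L.mean(0)[2:]))
for u in(200,260,330):print(u,[(v,*P[v,u].round(4)) for v in range(0,66,5)])
for v in(3,12,20):
    r=(Z[v]>.0815)&(Z[v]<.1);e=np.flatnonzero(np.diff(r.astype(int)));e=e[(e>100)&(e<420)];print(v,[(int(u),*(P[v,u+(0 if r[u] else 1)]).round(4)) for u in e])
M=T(arm.read_state());print(M[:3,3])
E
```

```text
time_s: 10.15
position: [0.4699, 0.0522, 0.0948]
orientation: [0.0, 0.999, -0.046, -0.002]
ft_force: [0.3, 0.7, -2.4]
gripper_width: 0.0235
grip_force: 54.9
time_s: 10.45
position: [0.4722, 0.0525, 0.0977]
orientation: [-0.0, 0.999, -0.047, 0.001]
ft_force: [0.2, 0.3, -2.0]
gripper_width: 0.0236
grip_force: 54.9
shift [-0.0005 -0.0019  0.0008] yaw -0.0931 turn [np.float64(-0.00014336785287216713)] ztilt [0.0011 0.0002]
ztop 0.08478646985284144 [-0.10562343  0.15215117] [-0.71637329  0.3781938 ] mid [0.54566302 0.04240126] width 0.10365946065556537
200 [(0, np.float64(0.6054), np.float64(0.0701), np.float64(0.0749)), (5, np.float64(0.6036), np.float64(0.0707), np.float64(0.0736)), (10, np.float64(0.6013), np.float64(0.071), np.float64(0.0737)), (15, np.float64(0.5992), np.float64(0.0714), np.float64(0.0734)), (20, np.float64(0.5979), np.float64(0.0723), np.float64(0.0701)), (25, np.float64(0.5957), np.float64(0.0727), np.float64(0.0695)), (30, np.float64(0.5977), np.float64(0.0757), np.float64(0.0532)), (35, np.float64(0.5953), np.float64(0.0763), np.float64(0.0523)), (40, np.float64(
[... 2241 characters left out ...]
at64(0.6003), np.float64(0.0967), np.float64(0.094)), (179, np.float64(0.5986), np.float64(0.077), np.float64(0.0935)), (180, np.float64(0.5987), np.float64(0.0762), np.float64(0.093)), (193, np.float64(0.6002), np.float64(0.0718), np.float64(0.087)), (317, np.float64(0.5936), np.float64(0.0137), np.float64(0.0904)), (376, np.float64(0.5901), np.float64(-0.0117), np.float64(0.0937))]
12 [(133, np.float64(0.5992), np.float64(0.1005), np.float64(0.087)), (146, np.float64(0.6003), np.float64(0.0963), np.float64(0.0822)), (364, np.float64(0.5902), np.float64(-0.0113), np.float64(0.0817)), (377, np.float64(0.5886), np.float64(-0.0155), np.float64(0.0858))]
20 []
[0.47217911 0.05245036 0.09774623]
```

```bash
python3 -m handwheel '{"deltas":[[0,-0.0013,0.001,0],[0.005,-0.0013,0.001,0],[0.01,-0.0013,0.001,0],[0.01,-0.0013,0.001,0],[0.01,-0.0013,0.001,0]]}'; cat > b.py <<'E'
import sys
from h import *
st=arm.read_state();im,d,K,D,C=grab("wrist");np.savez(sys.argv[1],im=im,d=d,K=K,D=D,C=C);P=cloud(d,K,D,C);Z=P[...,2]
g=cv2.GaussianBlur(im,(3,3),0).astype(int);w=((abs(Z-.0848)<.006)&(g.min(2)>60)).astype(np.uint8);E=[]
for v in range(75,172,3):
    r=w[v];a=260
    while r[a-3:a].any():a-=1
    b=260
    while r[b+1:b+4].any():b+=1
    E.append(onplane([[a-.5,v],[b+.5,v]],.0848,K,D,C)[:,:2].ravel())
E=np.array(E);wd=np.hypot(E[:,0]-E[:,2],E[:,1]-E[:,3]);ok=abs(wd-.096)<.004;E=E[ok];print("n",ok.sum(),"width",wd[ok].mean())
l=np.polyfit(E[:,0],E[:,1],1);r=np.polyfit(E[:,2],E[:,3],1);m=np.polyfit((E[:,0]+E[:,2])/2,(E[:,1]+E[:,3])/2,1)
print("edges",l,r,"mid yaw",m[0],"y at mouth",np.polyval(m,.5923),"TCP",st["position"].round(4),"F",st["ft_force"].round(2),st["moment"].round(3))
E
python3 b.py w6.npz
```

```text
time_s: 11.0
position: [0.4819, 0.0527, 0.0962]
orientation: [-0.0, 0.999, -0.047, 0.0]
ft_force: [0.7, 0.3, -2.6]
gripper_width: 0.0235
grip_force: 54.9
n 33 width 0.09503612874958678
edges [-0.10498917  0.15247874] [-0.10302687  0.05585087] mid yaw -0.10401329524026755 y at mouth 0.0425562183457762 TCP [0.4819 0.0527 0.0962] F [ 0.7   0.25 -2.61] [ 0.031  0.107 -0.008]
```

Centred within about 0.3 mm, and yaw -0.104 matches the rails' -0.10. Slide in, watching the force.

```bash
python3 -m handwheel '{"deltas":[[0.004,0,0,0],[0.008,0,0,0],[0.012,0,0,0],[0.015,0,0,0],[0.018,0,0,0]]}'; python3 -m handwheel '{"deltas":[[0,0,0,0]]}'; python3 b.py w7.npz
```

```text
time_s: 11.55
position: [0.5, 0.051, 0.0962]
orientation: [-0.0, 0.999, -0.047, 0.0]
ft_force: [-1.0, 0.3, -2.2]
gripper_width: 0.0234
grip_force: 54.9
time_s: 11.65
position: [0.5002, 0.0511, 0.0963]
orientation: [-0.0, 0.999, -0.047, 0.0]
ft_force: [0.1, 1.1, -2.1]
gripper_width: 0.0236
grip_force: 54.9
n 32 width 0.0950849098283632
edges [-0.10521845  0.15292208] [-0.10123443  0.05506695] mid yaw -0.10323277734799581 y at mouth 0.042844378686269655 TCP [0.5002 0.0511 0.0963] F [ 0.09  1.09 -2.14] [ 0.069  0.156 -0.043]
```

```bash
python3 -m handwheel '{"deltas":[[0.004,0,0,0],[0.008,0,0,0],[0.012,0,0,0],[0.016,0,0,0],[0.02,0,0,0]]}'; python3 -m handwheel '{"deltas":[[0.004,0,0,0],[0.008,0,0,0],[0.012,0,0,0],[0.016,0,0,0],[0.02,0,0,0]]}';python3 -m handwheel '{"deltas":[[0.003,0,0,0],[0.006,0,0,0],[0.008,0,0,0],[0.008,0,0,0]]}'; python3 b.py w8.npz
```

```text
time_s: 12.2
position: [0.5199, 0.0492, 0.0962]
orientation: [-0.0, 0.999, -0.047, -0.0]
ft_force: [-0.2, -0.6, -1.5]
gripper_width: 0.0233
grip_force: 54.9
time_s: 12.7
position: [0.5398, 0.0473, 0.0962]
orientation: [-0.0, 0.999, -0.047, 0.0]
ft_force: [0.9, -0.1, -2.0]
gripper_width: 0.0236
grip_force: 54.9
time_s: 13.1
position: [0.5477, 0.0466, 0.0963]
orientation: [-0.0, 0.999, -0.047, 0.0]
ft_force: [0.1, 0.3, -2.1]
gripper_width: 0.0235
grip_force: 54.9
n 0 width nanb.py:11: RuntimeWarning: Mean of empty slice.
  E=np.array(E);wd=np.hypot(E[:,0]-E[:,2],E[:,1]-E[:,3]);ok=abs(wd-.096)<.004;E=E[ok];print("n",ok.sum(),"width",wd[ok].mean())
  ret = ret.dtype.type(ret / rcount)
Traceback (most recent call last):
  File "b.py", line 12, in <module>
    l=np.polyfit(E[:,0],E[:,1],1);r=np.polyfit(E[:,2],E[:,3],1);m=np.polyfit((E[:,0]+E[:,2])/2,(E[:,1]+E[:,3])/2,1)
TypeError: expected non-empty vector for x
```

Free all the way, with about 8 mm left. Creep until the bar meets the lips.

```bash
python3 -m handwheel '{"deltas":[[0.002,0,0,0],[0.004,0,0,0],[0.006,0,0,0],[0.006,0,0,0]]}'; python3 -m handwheel '{"deltas":[[0.001,0,0,0],[0.001,0,0,0]]}'
```

```text
time_s: 13.55
position: [0.5538, 0.046, 0.0963]
orientation: [-0.0, 0.999, -0.047, 0.0]
ft_force: [0.1, 0.5, -2.2]
gripper_width: 0.0232
grip_force: 54.9
time_s: 13.75
position: [0.5545, 0.046, 0.0962]
orientation: [-0.0, 0.999, -0.047, 0.0]
ft_force: [1.0, 0.4, -2.4]
gripper_width: 0.0238
grip_force: 54.9
```

```bash
python3 -m handwheel '{"deltas":[[0.001,0,0,0],[0.001,0,0,0]]}';python3 go.py .5562 .0466 .0963 -.093
```

```text
time_s: 13.95
position: [0.5554, 0.0459, 0.0962]
orientation: [-0.0, 0.999, -0.047, -0.0]
ft_force: [0.7, 0.0, -3.2]
gripper_width: 0.0237
grip_force: 54.9
shift [ 0.0007 -0.0008 -0.0001] yaw -0.0932 turn [np.float64(-0.00020446530516071704)] ztilt [-0.  0.]
```

```bash
python3 -m handwheel '{"deltas":[[0.0007,0,0,0],[0.0007,0,0,0]]}';python3 -m handwheel '{"deltas":[[0.0007,0,0,0],[0.0007,0,0,0]]}'
```

```text
time_s: 14.15
position: [0.5557, 0.0458, 0.0961]
orientation: [0.0, 0.999, -0.046, -0.0]
ft_force: [-1.0, 0.4, -1.5]
gripper_width: 0.0236
grip_force: 54.9
time_s: 14.35
position: [0.5559, 0.0457, 0.096]
orientation: [0.0, 0.999, -0.046, -0.001]
ft_force: [-4.0, -0.0, 0.0]
gripper_width: 0.0235
grip_force: 54.9
```

Contact at the lips (Fx -4 N). Ease off, settle slightly, release.

```bash
python3 -m handwheel '{"deltas":[[-0.0003,0,0.0005,0],[-0.0003,0,0.0008,0]]}'; python3 -m handwheel '{"deltas":[[0,0,0,0],[0,0,0,0]]}' .03;python3 -m handwheel '{"deltas":[[0,0,0,0],[0,0,0,0],[0,0,0,0],[0,0,0,0]]}' .044
python3 - <<'E'
from h import *
im,d,K,D,C=grab("wrist");np.savez("w9.npz",im=im,d=d,K=K,D=D,C=C);cv2.imwrite("pics/w9.png",im[:,:,::-1])
P=cloud(d,K,D,C);
for u in(200,260,320):print(u,[(v,*P[v,u].round(4)[[0,2]]) for v in range(60,200,10)])
E
```

```text
time_s: 14.55
position: [0.5559, 0.0458, 0.0956]
orientation: [0.0, 0.999, -0.046, -0.0]
ft_force: [-5.8, -0.8, 4.3]
gripper_width: 0.0233
grip_force: 54.9
time_s: 14.75
position: [0.558, 0.0459, 0.0961]
orientation: [-0.0, 0.999, -0.047, 0.002]
ft_force: [-0.5, 0.5, 0.6]
gripper_width: 0.0292
grip_force: 0.0
time_s: 15.15
position: [0.5566, 0.0458, 0.0955]
orientation: [-0.0, 0.999, -0.047, 0.0]
ft_force: [-0.1, -0.5, 0.5]
gripper_width: 0.044
grip_force: 0.0
200 [(60, np.float64(0.66), np.float64(0.0849)), (70, np.float64(0.6557), np.float64(0.0834)), (80, np.float64(0.6506), np.float64(0.0872)), (90, np.float64(0.6459), np.float64(0.0876)), (100, np.float64(0.6412), np.float64(0.0867)), (110, np.float64(0.6363), np.float64(0.0887)), (120, np.float64(0.6314), np.float64(0.0881)), (130, np.float64(0.6264), np.float64(0.0879)), (140, np.float64(0.6213), np.float64(0.089)), (150, np.float64(0.6161), np.float64(0.0886)), (160, np.float64(0.6109), np.float64(0.0891)), (170, np.float64(0.6054), np.float64(0.0887)), (180, np.float64(0.6006), np.float64(0.0921)), (190, np.float64(0.5948), 
[... 631 characters left out ...]
190, np.float64(0.5917), np.float64(0.091))]
320 [(60, np.float64(0.6539), np.float64(0.0879)), (70, np.float64(0.6493), np.float64(0.0887)), (80, np.float64(0.6448), np.float64(0.0881)), (90, np.float64(0.6402), np.float64(0.0873)), (100, np.float64(0.6354), np.float64(0.0883)), (110, np.float64(0.6305), np.float64(0.0875)), (120, np.float64(0.6256), np.float64(0.089)), (130, np.float64(0.6206), np.float64(0.0896)), (140, np.float64(0.6153), np.float64(0.0887)), (150, np.float64(0.6101), np.float64(0.0886)), (160, np.float64(0.6049), np.float64(0.09)), (170, np.float64(0.5991), np.float64(0.0885)), (180, np.float64(0.5945), np.float64(0.0921)), (190, np.float64(0.5882), np.float64(0.0898))]
```

View pics/w9.png

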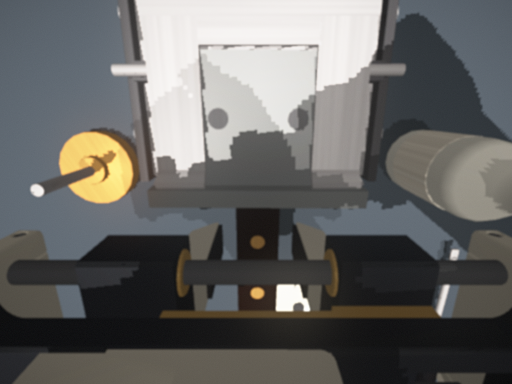

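The gauge is home: the bar lies along the lips at row 188, the blade is level to about 0.02 rad, and the fingers are open clear of the handle. Retreat straight up and verify.

```bash
python3 -m handwheel '{"deltas":[[0,0,-0.005,0],[0,0,-0.015,0],[0,0,-0.03,0],[0,0,-0.05,0],[0,0,-0.08,0]]}';python3 -m handwheel '{"deltas":[[0,0,-0.03,0],[0,0,-0.06,0],[0,0,-0.08,0],[0,0,-0.08,0],[0,0,-0.08,0]]}'
python3 - <<'E'
from h import *
im,d,K,D,C=grab("wrist");P=cloud(d,K,D,C);Z=P[...,2]
def near(m):return P[m]
r=(abs(P[...,0]-.58)<.03)&(abs(P[...,1]-.043)<.1)&(Z>.07)&(Z<.11)
# longitudinal profile along mouth axis, and blade plane between rails
ax=np.array([np.cos(.1),-np.sin(.1)]);o=np.array([.5923,.0428]);s=(P[...,:2]-o)@ax;t=(P[...,:2]-o)@np.array([ax[1]*-1,ax[0]])
b=(s>.012)&(s<.064)&(abs(t)<.022)&(Z>.07)&(Z<.1);Q=np.c_[s[b],t[b],np.ones(b.sum())];print("blade plane",np.linalg.lstsq(Q,Z[b],rcond=None)[0],b.sum())
for lo in(-.05,-.035,.035,.05):
    print(lo,[(round(x*1000),round(float(np.median(Z[(abs(t-lo)<.005)&(abs(s-x)<.001)]))*1000,1)) for x in np.arange(-.016,.012,.002) if ((abs(t-lo)<.005)&(abs(s-x)<.001)).any()])
bar=(abs(s+.005)<.01)&(abs(t)<.075)&(Z>.0885)&(Z<.1)&(im.min(2)>0);print("bar t range",np.percentile(t[(abs(s+.006)<.002)&(abs(t)<.075)&(Z>.085)&(Z<.1)],[0.5,99.5]))
print(arm.read_state()["ft_force"],arm.read_state()["position"],arm.read_state()["time_s"])
cv2.imwrite("pics/w10.png",im[:,:,::-1])
E
```

```text
time_s: 15.7
position: [0.5557, 0.0457, 0.1764]
orientation: [0.0, 0.999, -0.046, -0.001]
ft_force: [0.3, -0.6, 0.3]
gripper_width: 0.0444
grip_force: 0.0
time_s: 16.2
position: [0.5566, 0.0457, 0.2563]
orientation: [0.0, 0.999, -0.047, 0.001]
ft_force: [-0.4, 0.3, -1.1]
gripper_width: 0.0438
grip_force: 0.0
blade plane [ 0.03826235 -0.00039463  0.08283041] 1979
-0.05 [(-16, 345.6), (-14, 338.4), (-12, 342.0), (-10, 340.5), (-8, 326.7), (-6, 326.6), (-4, 326.6), (-2, 326.4), (0, 319.0), (2, 93.6), (4, 92.7), (6, 91.3), (8, 89.6), (10, 89.1)]
-0.035 [(-16, 345.5), (-14, 330.5), (-12, 341.4), (-10, 339.5), (-8, 326.8), (-6, 326.8), (-4, 326.7), (-2, 326.5), (0, 318.7), (2, 93.7), (4, 92.1), (6, 91.1), (8, 89.8), (10, 88.1)]
0.035 [(-16, 326.8), (-14, 345.4), (-12, 345.1), (-10, 327.8), (-8, 326.7), (-6, 326.7), (-4, 326.6), (-2, 325.3), (0, 318.3), (2, 93.8), (4, 92.6), (6, 91.1), (8, 89.8), (10, 88.3)]
0.05 [(-16, 326.8), (-14, 345.6), (-12, 343.5), (-10, 327.7), (-8, 326.6), (-6, 326.6), (-4, 326.6), (-2, 324.4), (0, 318.1), (2, 93.7), (4, 92.6), (6, 91.3), (8, 89.5), (10, 88.6)]
bar t range [-0.05859017  0.06031677]
[ 0.08236481  0.55701537 -1.19628454] [0.55601599 0.04555258 0.25529431] 16.25
```

View pics/w10.png

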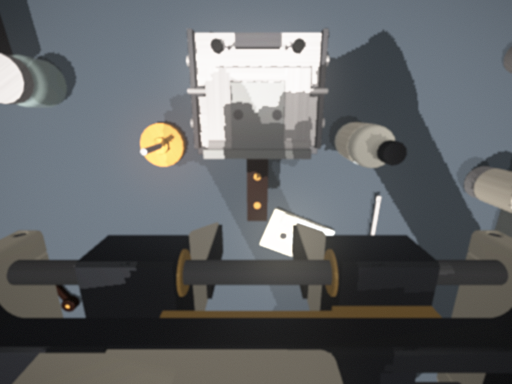

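```bash
python3 - <<'E'
from h import *
im,d,K,D,C=grab("wrist");P=cloud(d,K,D,C);Z=P[...,2]
ax=np.array([np.cos(.1),-np.sin(.1)]);o=np.array([.5923,.0428]);s=(P[...,:2]-o)@ax;t=(P[...,:2]-o)@np.array([-ax[1],ax[0]]);g=im.mean(2)
for lo in(-.04,.0,.04):
    print(lo,[(round(x*1000),round(float(np.median(Z[m]))*1000,1),round(float(g[m].mean()))) for x in np.arange(-.014,.012,.002) for m in[(abs(t-lo)<.006)&(abs(s-x)<.001)&(Z<.11)] if m.any()])
# blade side edges between... tip edge & bar outline
w=((Z>.0865)&(Z<.1)&(s>-.0125)&(s<-.001)&(abs(t)<.075)).astype(np.uint8);Q=np.c_[s[w>0],t[w>0]];print(cv2.minAreaRect(Q.astype(np.float32)*1000),Q.min(0),Q.max(0))
E
```

```text
-0.04 [(-10, 92.2, 111), (-8, 92.6, 118), (-6, 92.4, 115), (-4, 92.6, 113), (-2, 92.6, 109), (0, 90.9, 102), (2, 94.0, 111), (4, 92.8, 123), (6, 91.7, 128), (8, 90.3, 130), (10, 89.1, 124)]
0.0 [(-14, 94.3, 40), (-12, 94.2, 43), (-10, 92.4, 73), (-8, 92.4, 92), (-6, 92.4, 93), (-4, 92.6, 93), (-2, 92.6, 93), (0, 84.4, 88), (2, 82.9, 94), (4, 82.6, 95), (6, 83.2, 96), (8, 83.1, 96), (10, 82.9, 97)]
0.04 [(-12, 89.8, 172), (-10, 92.4, 165), (-8, 92.6, 187), (-6, 92.2, 183), (-4, 92.4, 196), (-2, 93.0, 177), (0, 92.5, 150), (2, 93.7, 161), (4, 92.2, 175), (6, 90.8, 185), (8, 89.5, 183), (10, 88.4, 206)]
((-6.791191577911377, 0.8710784912109375), (120.09103393554688, 11.40520191192627), 89.98004913330078) [-0.01249253 -0.05917318] [-0.00106953  0.0609153 ]
```

The bar's face lies within about 1 mm of the lips, 0.9 mm off centre and straight. Handing in.

```bash
python3 -c "
from plant import job_done
print(job_done())"
```

```text
the job is handed in; nothing more can be done
None
```

I handed the job in at about 16 s; no verdict came back. All four switches measured off (about 0.75 rad), and the gauge sits released in the basket with its stop bar within about 1 mm of the mouth, 0.9 mm off centre and tilted about 0.04 rad nose-up (limit 0.06). The arm is clear, and I saw no bystander disturbed, though I didn't re-measure them.

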